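Unlock the child-resistant cap of the big reagent bottle

ROBOT

A 6-joint arm with a two-finger parallel gripper is mounted at the origin on a cart in front of the work surface, level with it; the furniture and walls round the work are solid. World frame = base frame: x ahead of the robot, y to its left, z up, the work surface at z = 0. Lengths are in m, angles in rad, forces in N, time in s.
With the tool pointing down it reaches from about 0.35 to 0.775 m from the base axis. Payload 7.3 kg.
Tool frame: the origin (TCP) lies between the finger pads; the fingertips stand robot.tcp_to_tips ahead of it and the grasp point (between the pads) lies 2 mm behind it (robot.tcp_to_tips is the distance from the TCP to the fingertips, in m); y points along the fingers, x is the direction in which the jaws open and shut, and the axes are right-handed (so a half turn about y gives the same grasp; the last joint's range is limited). The gripper opens to 92 mm and grips with 3 to 60 N. Pads are 19 mm wide; open, the fingers measure 130 mm over their backs; the gripper's body (75 mm by 190 mm) begins 47 mm behind the grasp point.
Start: joints at [1.13, 0.342, 1.524, -0, 1.275, -0.146], TCP at [0.153, 0.502, 0.244] pointing down, gripper open.
Joint ranges: [-2.53, 2.53], [-0.77, 2.02], [0.04, 2.7], [-1, 4.14], [0.28, 2.66], [-3.11, 3.11]. Speed limits (rad/s): [2.57, 2.57, 3.14, 3.14, 3.14, 3.14].

INTERFACE

Orientations are given as [roll, pitch, yaw] about the fixed x, y, z axes, in that order (R = Rz(yaw) Ry(pitch) Rx(roll)).
In Python, from cell import status, read_camera, get_calibration, robot gives the robot as it stands.
- The arm moves only by the shell command python3 -m creep 'ROWS' [FORCE]. ROWS is JSON, a list of rows, each an object of numbers: "dx", "dy", "dz": the shift along the tool's x, y, z in m; "rx", "ry", "rz": the turn, a rotation vector about the tool's x, y, z in rad; "gripper": the opening, from 0 (shut) to 1 (fully open). A call has 1 to 20 rows; each row is the pose to reach, as a shift and turn from the pose commanded when the call began, along the tool's axes at that moment; what a row does not reach only later rows make up. A row lasts 1/8 s, in which the tool goes at most 62.5 mm and 10.7 degrees, less where a joint would pass 70% of its speed; a pose out of reach is approached as far as the arm can. A call with a gripper value outside its range is refused whole. The fingers move at their own pace and stop on an object; FORCE is the grip in N (left out, the last holds). Time passes only in rows, so rows that repeat a pose let the fingers close. It gives the time, the measured TCP pose, the force and the opening at its end, in the units of the state.
- status.observe(): the state, without advancing time (a new reading comes with each control period).
- read_camera(name): name is "side" or "top"; returns (picture, depth): 384x512x3 uint8, red, green, blue; 384x512 float32, m along the optical axis (not along the pixel's ray), 0 where there is no reading.
- get_calibration(name): a dict with "fx", "fy", "cx", "cy" (pixels), "D" ([k1, k2, p1, p2, k3] as OpenCV has them; the pictures are not rectified), "xyz" and "rotation" of the camera in the world. Camera axes: x right, y down, z forward; pixel columns grow to the right and rows downward; lengths in m; the calibration is good to about 2 mm. A picture is of the moment at which its call begins. get_calibration takes no time and is no camera call.
- robot.hand_in(): hands the job in, once; it reports no verdict.
The state is a dict: "time": time; "qpos": joint angles; "qvel": joint speeds; "joint_efforts": joint torques, N m; "tool_pos": TCP position; "tool_rot": TCP orientation; "contact_force": force on the tool from outside, world axes, zero at the start; "torque": the same for the moment, N m; "opening": finger opening in m.
Only numpy, scipy, OpenCV 4.12 (cv2) and the standard library are available. Lean on these libraries where they do the work, as an engineer would, in place of code of your own. Each camera call takes 0.05 s, during which the arm holds its last target.

TASK

Two amber reagent bottles with white child-resistant caps stand in weighted stands on the bench, between the side walls of the open-fronted hood. Unlock the big one: press its cap down and, keeping it down, turn it anticlockwise (seen from above) past the ratchet tooth, then let go so that the cap springs up unlocked. Leave the small bottle's cap locked.

Things in the scene. Friction and masses are not known exactly. Their poses are not given: they have to be found in the camera images.
- big_cap (a point): Top centre of the big amber bottle's white cap, on its axis, 183 mm above the bench; x along the grey line on top. Ribbed grip 44 mm across, 26 mm high, on a skirt 60 across, 10 high: a level shoulder 8 mm wide, 26 mm below the top, for fingertips to push on. A grey fixed collar 72 across lies 13 mm below the skirt. Bottle 67 across, immovable in a dark round stand 98 across.
- big_turn (a joint): Turn of the big cap in rad, positive anticlockwise from above; starts at 0 to 0.1 (locked). Unpressed, a tooth stops it at about 0.15. Pressed more than 4 mm, it passes under the tooth, clear at about 0.7; end stop 1.35; aim at about 1.1. Friction about 0.05 N m. Released past the tooth, it springs up and cannot turn back.
- big_press (a joint): How far the big cap is pressed down, in m: 0 at rest (sprung up; cannot be pulled higher), end stop at 0.010. The spring takes 4.5 N to start, 9.5 N at the end stop. The cap must be over 0.004 down to pass the tooth: aim at 0.006 to 0.009.
- small_cap (a point): Grey mark on the skirt rim of the small amber bottle's white cap, 24 mm from that cap's axis, 97 mm above the bench. The small bottle (48 mm across, stand 78 across, cap top 119 mm above the bench) has the same cap made smaller (grip 35 across, skirt 48 across); leave it alone. Hood side walls at about y -0.30 and +0.52, from about x 0.44 back: enter from the front.

How it is judged:
On the way:
1. the big bottle's cap is turned while pressed down (more than 3 mm down and turned more than 0.25 rad) (value of joint big_press above 0.003 m and value of joint big_turn above 0.25 rad), for 0.05 s.
At the end, for the whole second after the job is handed in: The big bottle's cap is turned past the tooth (more than 0.65 rad) and has sprung up again (less than 3 mm down); the small bottle's cap mark is within 12 mm of where it was, so that cap is still locked (value of joint big_turn above 0.65 rad and value of joint big_press below 0.003 m and distance of small_cap from where it was at the start of the episode below 0.012 m); the robot touches nothing.
It fails at once if the small bottle's cap is turned (its mark moves more than 12 mm) (distance of small_cap from where it was at the start of the episode above 0.012 m).
It also fails if it takes over 38 s, if anything falls off the work surface, if the arm or the gripper's body presses on something with over 40 N, if the wrist force passes 120 N, or if a joint passes its speed limit or range.

## Working session

There is one attempt and no reset: what is moved stays moved. The work goes in short steps, Python scripts to look and compute and a shell command to move; the robot and the scene stay as the last step left them, time stands still between calls to the robot, and variables do not carry over. Pictures are saved under pics/ and viewed, and the job is handed in when it is done.

```bash
ls; mkdir -p pics
python3 - <<'E'
from cell import status, read_camera, get_calibration, robot
import numpy as np, cv2
s=status.observe(); print(s); print(robot.tcp_to_tips)
for n in("side","top"):
    p,d=read_camera(n); cv2.imwrite(f"pics/{n}0.png",p[:,:,::-1]); np.savez(f"pics/{n}0.npz",p=p,d=d); print(get_calibration(n))
E
```

```text
pics
{'time': 0.0, 'qpos': array([ 1.12999713e+00,  3.42761036e-01,  1.52501723e+00,  2.06757046e-05,
        1.27540570e+00, -1.45985720e-01]), 'qvel': array([ 0.00132064, -0.00083776,  0.00040691, -0.00096427, -0.00131263,
       -0.00086922]), 'joint_efforts': array([-2.21997420e-04, -4.31237698e+01, -2.44223481e+01,  7.17388233e-02,
        5.60841768e-02, -1.70287094e-04]), 'tool_pos': array([0.15234569, 0.50201065, 0.24302499]), 'tool_rot': array([-1.57054528,  0.00157152,  1.27597701]), 'contact_force': array([-0.3280381 , -0.63715887, -0.1393628 ]), 'torque': array([-0.0202994 , -0.01790148, -0.04184659]), 'opening': 0.09182123475256293}
0.017
{'fx': 386.30517522972417, 'fy': 386.30517522972417, 'cx': 251.85578665502436, 'cy': 189.31341930080092, 'D': array([-0.12848022,  0.        ,  0.        ,  0.        ,  0.        ]), 'xyz': array([ 0.11868166, -0.52411186,  0.57324238]), 'rotation': array([-2.05981326,  0.01112389, -0.57879726])}
{'fx': 475.74533736328107, 'fy': 475.74533736328107, 'cx': 263.7420432162573, 'cy': 194.62942320356112, 'D': array([0.06371983, 0.        , 0.        , 0.        , 0.        ]), 'xyz': array([0.363053  , 0.11296327, 1.05216127]), 'rotation': array([-2.95703387,  0.01509419, -1.56216379])}
```

View pics/side0.png

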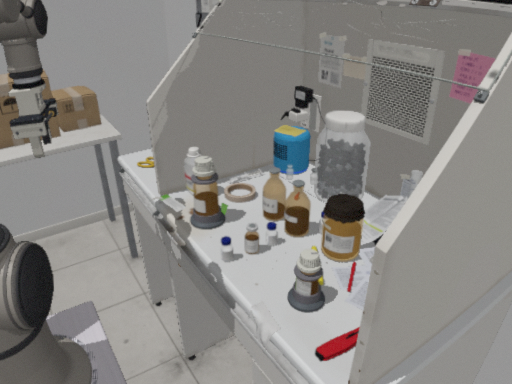

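View pics/top0.png

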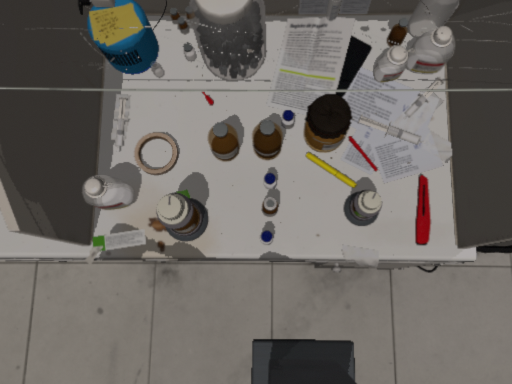

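Run:
```python
import numpy as np, cv2
t=cv2.imread("pics/top0.png");s=cv2.imread("pics/side0.png")
a=cv2.resize(t[170:250,75:225],None,fx=5,fy=5,interpolation=cv2.INTER_CUBIC)
cv2.imwrite("pics/topz.png",a)
b=cv2.resize(s[140:240,160:260],None,fx=6,fy=6,interpolation=cv2.INTER_CUBIC)
cv2.imwrite("pics/sidez.png",b)
```

```text
(no output)
```

View pics/topz.png

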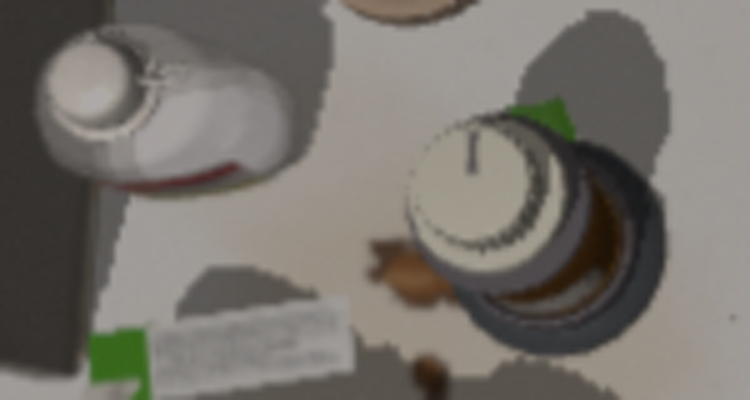

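View pics/sidez.png

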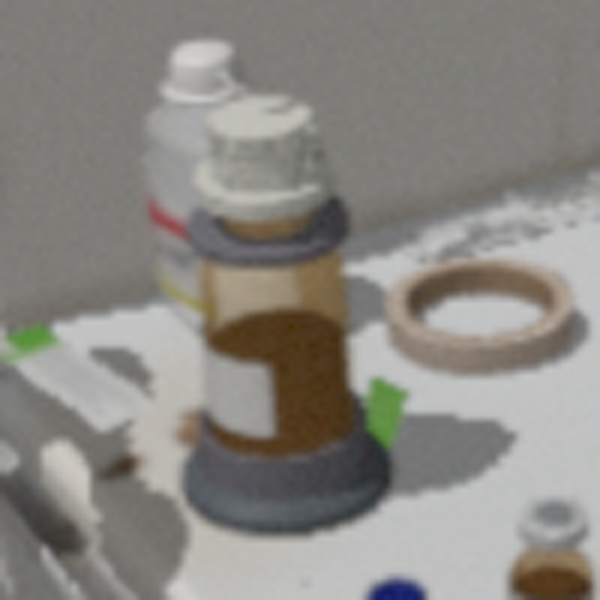

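```bash
cat > h.py <<'E'
import numpy as np, cv2
from scipy.spatial.transform import Rotation as R
from cell import get_calibration
def rays(n,uv):
    c=get_calibration(n);K=np.array([[c['fx'],0,c['cx']],[0,c['fy'],c['cy']],[0,0,1]])
    x=cv2.undistortPoints(np.array(uv,float).reshape(-1,1,2),K,c['D']).reshape(-1,2)
    r=np.c_[x,np.ones(len(x))]
    return c['xyz'], r@R.from_euler('xyz',c['rotation']).as_matrix().T
def plane(n,uv,z):
    o,r=rays(n,uv); return o+r*((z-o[2])/r[:,2])[:,None]
def proj(n,P):
    c=get_calibration(n);K=np.array([[c['fx'],0,c['cx']],[0,c['fy'],c['cy']],[0,0,1]])
    M=R.from_euler('xyz',c['rotation']).as_matrix(); q=(np.atleast_2d(P)-c['xyz'])@M
    return cv2.projectPoints(q,np.zeros(3),np.zeros(3),K,c['D'])[0].reshape(-1,2)
def cloud(n,d):
    v,u=np.mgrid[:384,:512]; o,r=rays(n,np.c_[u.ravel(),v.ravel()])
    return (o+r*d.reshape(-1,1)).reshape(384,512,3)
E
python3 - <<'E'
from h import *
for n,box in(("top",(180,240,145,215)),("side",(145,235,180,235))):
    f=np.load(f"pics/{n}0.npz"); P=cloud(n,f['d']); r0,r1,c0,c1=box
    Q=P[r0:r1,c0:c1].reshape(-1,3);Q=Q[f['d'][r0:r1,c0:c1].ravel()>0]
    v,u=np.mgrid[r0:r1,c0:c1]
    for lo,hi in((.175,.192),(.15,.163),(.12,.14)):
        m=(Q[:,2]>lo)&(Q[:,2]<hi); q=Q[m]
        if len(q)>3:
            (c,rad)=cv2.minEnclosingCircle(q[:,:2].astype(np.float32))[:2]
            print(n,lo,len(q),q.mean(0).round(4),np.percentile(q[:,:2],[2,98],axis=0).round(3).tolist(),np.array(c).round(4),round(rad,4))
# rays
print(plane("top",[(169,207.2)],.183), plane("top",[(169.5,197),(169.5,203.5)],.183))
print(plane("side",[(160+262/6,140+117/6)],.183))
# neighbours higher than .1 region map
f=np.load("pics/top0.npz");P=cloud("top",f['d']);m=(P[...,2]>.1)&(f['d']>0)
nl,lab,st,ce=cv2.connectedComponentsWithStats(m.astype(np.uint8))
for i in range(1,nl):
    if st[i,4]>30:
        q=P[lab==i];print(ce[i].round(),st[i,4],q.min(0).round(3),q.max(0).round(3))
E
```

```text
top 0.175 463 [0.5019 0.3019 0.1834] [[0.482, 0.282], [0.522, 0.322]] [0.503  0.3026] 0.023
top 0.15 270 [0.4969 0.2945 0.1577] [[0.474, 0.274], [0.53, 0.331]] [0.5025 0.3028] 0.0301
top 0.12 271 [0.4932 0.2895 0.1347] [[0.468, 0.268], [0.536, 0.334]] [0.5026 0.3025] 0.0355
side 0.175 127 [0.5009 0.2957 0.1815] [[0.483, 0.279], [0.521, 0.32]] [0.5019 0.3011] 0.0232
side 0.15 167 [0.5044 0.311  0.1558] [[0.475, 0.272], [0.557, 0.459]] [0.5181 0.3698] 0.1012
side 0.12 429 [0.5251 0.3764 0.1312] [[0.471, 0.266], [0.623, 0.512]] [0.5621 0.3903] 0.1464
[[0.50052735 0.30261912 0.183     ]] [[0.51971118 0.30256638 0.183     ]
 [0.50747146 0.30201178 0.183     ]]
[[0.50338417 0.29565112 0.183     ]]
[195. 105.] 33293 [ 0.443 -0.306  0.1  ] [0.967 0.53  0.544]
[228.  28.] 4128 [0.642 0.129 0.1  ] [0.921 0.283 0.532]
[333.   6.] 173 [ 0.935 -0.029  0.1  ] [ 0.963 -0.003  0.151]
[438.   7.] 526 [ 0.674 -0.278  0.1  ] [ 0.964 -0.055  0.545]
[437.  42.] 865 [ 0.646 -0.27   0.1  ] [ 0.897 -0.067  0.526]
[399.  53.] 241 [ 0.826 -0.187  0.1  ] [ 0.863 -0.132  0.113]
[329. 116.] 1693 [ 0.656 -0.051  0.1  ] [0.742 0.045 0.145]
[267. 133.] 507 [0.641 0.096 0.1  ] [0.691 0.15  0.15 ]
[221. 135.] 479 [0.64  0.193 0.1  ] [0.69  0.244 0.151]
[101. 189.] 901 [0.519 0.42  0.1  ] [0.579 0.492 0.156]
[371. 200.] 300 [ 0.511 -0.108  0.1  ] [ 0.549 -0.066  0.123]
[175. 211.] 1088 [0.467 0.268 0.1  ] [0.538 0.338 0.188]
```

The big cap is at about (0.5025, 0.3025). The depth circles at the cap top, skirt and collar agree to within 1 mm, and their radii of 23, 30 and 35.5 mm match the given sizes. Next I move above it, turned clockwise to about yaw 0.08.

```bash
python3 -m creep '[{"dx":-0.009,"dy":-0.01,"dz":-0.039,"ry":0.12},{"dx":-0.018,"dy":-0.02,"dz":-0.079,"ry":0.24},{"dx":-0.027,"dy":-0.02,"dz":-0.118,"ry":0.36},{"dx":-0.036,"dy":-0.02,"dz":-0.157,"ry":0.48},{"dx":-0.045,"dy":-0.02,"dz":-0.197,"ry":0.6},{"dx":-0.054,"dy":-0.02,"dz":-0.236,"ry":0.72},{"dx":-0.063,"dy":-0.02,"dz":-0.275,"ry":0.84},{"dx":-0.071,"dy":-0.02,"dz":-0.314,"ry":0.96},{"dx":-0.08,"dy":-0.02,"dz":-0.354,"ry":1.08},{"dx":-0.089,"dy":-0.02,"dz":-0.393,"ry":1.2,"gripper":1},{"dx":-0.089,"dy":-0.02,"dz":-0.393,"ry":1.2},{"dx":-0.089,"dy":-0.02,"dz":-0.393,"ry":1.2}]' 20
python3 - <<'E'
from h import *
from cell import status,read_camera
print({k:np.round(v,4) for k,v in status.observe().items() if k in('time','qpos','tool_pos','tool_rot','contact_force','opening')})
p,d=read_camera("side");cv2.imwrite("pics/side1.png",p[:,:,::-1])
E
```

```text
{'time': np.float64(0.1), 'qpos': array([ 1.13  ,  0.3427,  1.5249, -0.    ,  1.2754, -0.146 ]), 'tool_pos': array([0.1524, 0.502 , 0.2431]), 'tool_rot': array([-1.5706e+00,  1.4000e-03,  1.2760e+00]), 'contact_force': array([0.7477, 0.2586, 0.4632]), 'opening': np.float64(0.0915)}invalid input at $[0]: expected keys dx, dy, dz, rx, ry, rz, gripper
```

View pics/side1.png

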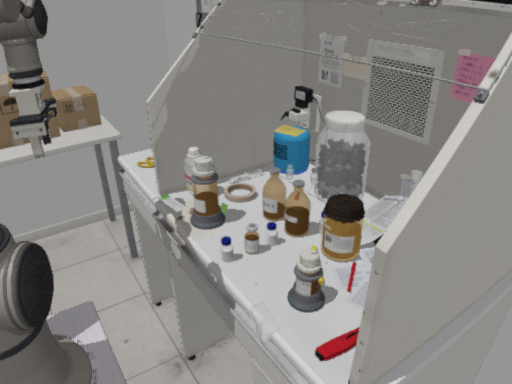

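The call was refused because every row must have all seven keys. The picture is unchanged and the arm did not move.

```bash
python3 -m creep '[{"dx":-0.009,"dy":-0.01,"dz":-0.039,"rx":0,"ry":0.12,"rz":0,"gripper":1},{"dx":-0.018,"dy":-0.02,"dz":-0.079,"rx":0,"ry":0.24,"rz":0,"gripper":1},{"dx":-0.027,"dy":-0.02,"dz":-0.118,"rx":0,"ry":0.36,"rz":0,"gripper":1},{"dx":-0.036,"dy":-0.02,"dz":-0.157,"rx":0,"ry":0.48,"rz":0,"gripper":1},{"dx":-0.045,"dy":-0.02,"dz":-0.197,"rx":0,"ry":0.6,"rz":0,"gripper":1},{"dx":-0.054,"dy":-0.02,"dz":-0.236,"rx":0,"ry":0.72,"rz":0,"gripper":1},{"dx":-0.063,"dy":-0.02,"dz":-0.275,"rx":0,"ry":0.84,"rz":0,"gripper":1},{"dx":-0.071,"dy":-0.02,"dz":-0.314,"rx":0,"ry":0.96,"rz":0,"gripper":1},{"dx":-0.08,"dy":-0.02,"dz":-0.354,"rx":0,"ry":1.08,"rz":0,"gripper":1},{"dx":-0.089,"dy":-0.02,"dz":-0.393,"rx":0,"ry":1.2,"rz":0,"gripper":1},{"dx":-0.089,"dy":-0.02,"dz":-0.393,"rx":0,"ry":1.2,"rz":0,"gripper":1},{"dx":-0.089,"dy":-0.02,"dz":-0.393,"rx":0,"ry":1.2,"rz":0,"gripper":1}]' 20
python3 - <<'E'
from h import *
from cell import status,read_camera
print({k:np.round(v,4) for k,v in status.observe().items() if k in('time','qpos','tool_pos','tool_rot','contact_force','opening')})
p,d=read_camera("side");cv2.imwrite("pics/side2.png",p[:,:,::-1])
E
```

```text
time: 1.65
tool_pos: [0.5022, 0.3031, 0.2633]
tool_rot: [-1.571, 0.001, 0.077]
contact_force: [1.0, 0.2, 0.4]
opening: 0.0915
{'time': np.float64(1.65), 'qpos': array([4.1220e-01, 4.4380e-01, 1.3123e+00, 5.0000e-04, 1.3866e+00,
       3.3530e-01]), 'tool_pos': array([0.5022, 0.3031, 0.2633]), 'tool_rot': array([-1.5708e+00,  1.3000e-03,  7.6800e-02]), 'contact_force': array([1.013 , 0.2494, 0.3519]), 'opening': np.float64(0.0915)}
```

View pics/side2.png

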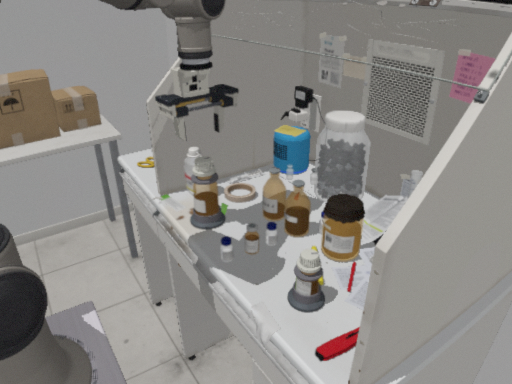

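The picture shows the open gripper over the cap, with the tips near pixel (215,125) and the cap top near (204,163). I descend until the tips are about 3 mm above the shoulder, then close.

```bash
python3 -m creep '[{"dx":0,"dy":0.02,"dz":0,"rx":0,"ry":0,"rz":0,"gripper":1},{"dx":0,"dy":0.04,"dz":0,"rx":0,"ry":0,"rz":0,"gripper":1},{"dx":0,"dy":0.06,"dz":0,"rx":0,"ry":0,"rz":0,"gripper":1},{"dx":0,"dy":0.075,"dz":0,"rx":0,"ry":0,"rz":0,"gripper":1},{"dx":0,"dy":0.086,"dz":0,"rx":0,"ry":0,"rz":0,"gripper":1},{"dx":0,"dy":0.086,"dz":0,"rx":0,"ry":0,"rz":0,"gripper":1}]' 20
python3 - <<'E'
from h import *
from cell import status,read_camera
p,d=read_camera("side");cv2.imwrite("pics/side3.png",cv2.resize(p[60:240,120:320,::-1],None,fx=3,fy=3))
E
```

```text
time: 2.45
tool_pos: [0.5022, 0.3031, 0.1772]
tool_rot: [-1.571, 0.001, 0.077]
contact_force: [-0.2, 0.0, -0.5]
opening: 0.0916
```

View pics/side3.png

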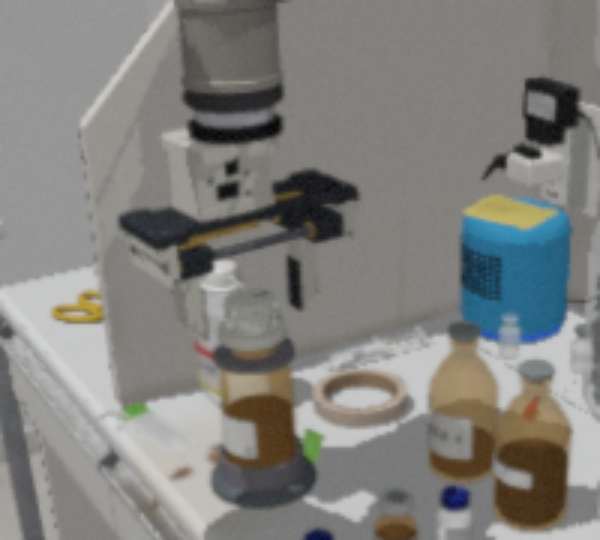

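The fingers straddle the cap, with tips at about (190,335) and (300,300) in the zoom. Their midpoint falls on the cap at the skirt level. Now I close.

```bash
python3 -m creep '[{"dx":0,"dy":0,"dz":0,"rx":0,"ry":0,"rz":0,"gripper":0.3},{"dx":0,"dy":0,"dz":0,"rx":0,"ry":0,"rz":0,"gripper":0.3},{"dx":0,"dy":0,"dz":0,"rx":0,"ry":0,"rz":0,"gripper":0.3},{"dx":0,"dy":0,"dz":0,"rx":0,"ry":0,"rz":0,"gripper":0.3},{"dx":0,"dy":0,"dz":0,"rx":0,"ry":0,"rz":0,"gripper":0.3},{"dx":0,"dy":0,"dz":0,"rx":0,"ry":0,"rz":0,"gripper":0.3}]' 20
```

```text
time: 3.25
tool_pos: [0.5029, 0.303, 0.1778]
tool_rot: [-1.571, -0.0, 0.076]
contact_force: [0.9, 0.3, 0.1]
opening: 0.0436
```

The opening is 43.6 mm, which matches the 44 mm grip. Now I press down in steps and watch the force.

```bash
python3 -m creep '[{"dx":0,"dy":0.003,"dz":0,"rx":0,"ry":0,"rz":0,"gripper":0.3},{"dx":0,"dy":0.006,"dz":0,"rx":0,"ry":0,"rz":0,"gripper":0.3},{"dx":0,"dy":0.008,"dz":0,"rx":0,"ry":0,"rz":0,"gripper":0.3},{"dx":0,"dy":0.008,"dz":0,"rx":0,"ry":0,"rz":0,"gripper":0.3},{"dx":0,"dy":0.008,"dz":0,"rx":0,"ry":0,"rz":0,"gripper":0.3}]' 20
python3 - <<'E'
from h import *
from cell import status,read_camera
print(status.observe()['contact_force'])
p,d=read_camera("side");cv2.imwrite("pics/side4.png",cv2.resize(p[110:210,160:260,::-1],None,fx=6,fy=6))
print(status.observe()['contact_force'])
E
```

```text
time: 3.88
tool_pos: [0.503, 0.3031, 0.1743]
tool_rot: [-1.57, -0.004, 0.076]
contact_force: [-9.3, -4.6, 28.3]
opening: 0.0434
[-9.28043352 -4.63730871 28.28266092]
[-9.46591582 -5.23273596 28.46782266]
```

View pics/side4.png

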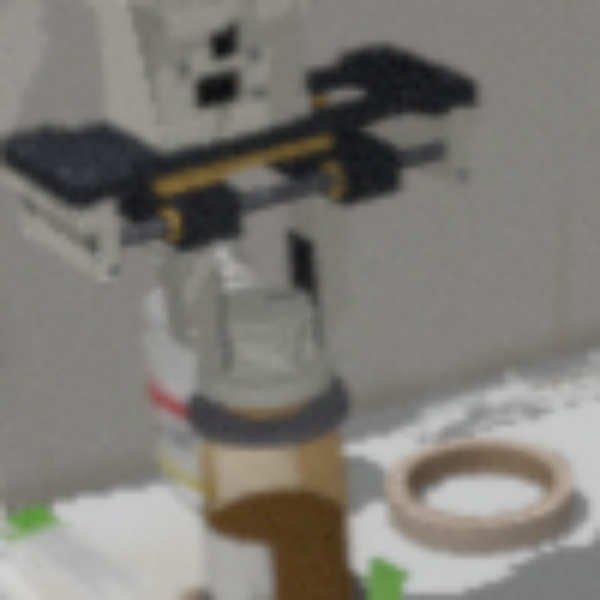

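The force is 28 N but the TCP dropped only 3.5 mm, so something stiffer than the spring is resisting. Before pushing harder, I'll check whether the cap moved.

Run:
```python
from h import *
from cell import status,read_camera
s=status.observe();print(s['time'],s['tool_pos'],s['tool_rot'],s['contact_force'].round(1),s['torque'].round(2),s['opening'])
p,d=read_camera("side");np.savez("pics/side5.npz",p=p,d=d)
f=np.load("pics/side0.npz")
a=np.hstack([cv2.resize(q[145:195,180:230,::-1],None,fx=8,fy=8,interpolation=cv2.INTER_CUBIC) for q in(f['p'],p)])
cv2.imwrite("pics/cmp.png",a)
P0=cloud("side",f['d']);P1=cloud("side",d)
for v in range(155,190): print(v,P0[v,203].round(3),P1[v,203].round(3),f['p'][v,203],p[v,203])
```

```text
3.925 [0.5029767  0.30317036 0.17426742] [-1.56957607 -0.00411256  0.0761884 ] [-9.5 -5.2 28.5] [-0.86  1.38 -0.07] 0.04355172294661863
155 [0.604 0.512 0.096] [0.603 0.511 0.096] [139 138 135] [132 128 125]
156 [0.513 0.32  0.182] [0.602 0.51  0.094] [175 176 169] [135 133 130]
157 [0.509 0.31  0.183] [0.513 0.319 0.179] [188 188 180] [131 131 128]
158 [0.507 0.306 0.183] [0.509 0.312 0.18 ] [184 183 175] [121 121 116]
159 [0.504 0.3   0.183] [0.507 0.308 0.179] [189 188 181] [120 120 113]
160 [0.5   0.293 0.183] [0.503 0.299 0.18 ] [190 192 183] [118 118 112]
161 [0.498 0.29  0.182] [0.502 0.297 0.179] [192 192 184] [120 119 112]
162 [0.495 0.284 0.182] [0.499 0.291 0.179] [184 183 175] [120 119 114]
163 [0.495 0.283 0.18 ] [0.496 0.285 0.179] [146 148 141] [125 124 118]
164 [0.494 0.281 0.178] [0.494 0.28  0.179] [135 135 129] [139 139 133]
165 [ 0.119 -0.524  0.573] [0.494 0.282 0.175] [134 133 127] [133 132 126]
166 [0.494 0.283 0.172] [0.493 0.279 0.174] [132 133 126] [135 135 129]
167 [0.493 0.281 0.17 ] [0.494 0.282 0.17 ] [141 141 134] [140 141 135]
168 [0.493 0.282 0.167] [
[... 840 characters left out ...]
80 [0.491 0.282 0.134] [0.489 0.279 0.136] [79 75 78] [73 68 65]
181 [0.488 0.277 0.134] [0.489 0.278 0.134] [105 104 108] [65 62 66]
182 [0.487 0.275 0.132] [0.486 0.273 0.133] [103 101 105] [65 61 64]
183 [0.485 0.271 0.132] [0.486 0.272 0.131] [84 81 84] [79 77 78]
184 [0.485 0.272 0.128] [0.485 0.272 0.129] [112 105  96] [115 108  98]
185 [0.49  0.281 0.12 ] [0.488 0.279 0.122] [162 149 130] [165 154 132]
186 [0.488 0.279 0.119] [0.488 0.279 0.119] [165 154 132] [170 158 135]
187 [0.486 0.276 0.118] [0.487 0.278 0.117] [162 149 127] [166 152 131]
188 [0.487 0.277 0.114] [0.487 0.278 0.114] [160 148 126] [165 152 131]
189 [0.485 0.274 0.113] [0.485 0.273 0.114] [163 150 128] [167 153 132]
```

View pics/cmp.png

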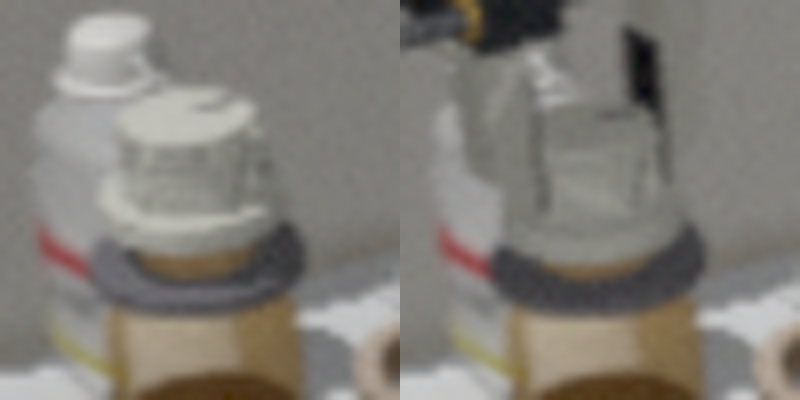

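The depth image shows the cap carried down about 3.5 mm by pad friction (top at 0.1795). The tips are still above the shoulder, and the firm side grip seems to jam the push. I'll ease the fingers open to about 48 mm so the tips push on the shoulder instead.

```bash
python3 -m creep '[{"dx":0,"dy":-0.004,"dz":0,"rx":0,"ry":0,"rz":0,"gripper":0.3},{"dx":0,"dy":-0.004,"dz":0,"rx":0,"ry":0,"rz":0,"gripper":0.525},{"dx":0,"dy":-0.004,"dz":0,"rx":0,"ry":0,"rz":0,"gripper":0.525},{"dx":0,"dy":-0.004,"dz":0,"rx":0,"ry":0,"rz":0,"gripper":0.525}]' 20
python3 -m creep '[{"dx":0,"dy":0.002,"dz":0,"rx":0,"ry":0,"rz":0,"gripper":0.525},{"dx":0,"dy":0.004,"dz":0,"rx":0,"ry":0,"rz":0,"gripper":0.525},{"dx":0,"dy":0.004,"dz":0,"rx":0,"ry":0,"rz":0,"gripper":0.525},{"dx":0,"dy":0.004,"dz":0,"rx":0,"ry":0,"rz":0,"gripper":0.525}]' 20
python3 -m creep '[{"dx":0,"dy":0.003,"dz":0,"rx":0,"ry":0,"rz":0,"gripper":0.525},{"dx":0,"dy":0.003,"dz":0,"rx":0,"ry":0,"rz":0,"gripper":0.525},{"dx":0,"dy":0.003,"dz":0,"rx":0,"ry":0,"rz":0,"gripper":0.525}]' 20
```

```text
time: 4.47
tool_pos: [0.5031, 0.3032, 0.1739]
tool_rot: [-1.57, -0.001, 0.076]
contact_force: [0.8, 1.3, 4.9]
opening: 0.0485
time: 4.97
tool_pos: [0.5031, 0.3032, 0.17]
tool_rot: [-1.57, -0.001, 0.076]
contact_force: [0.3, 1.0, 5.9]
opening: 0.0479
time: 5.35
tool_pos: [0.5032, 0.3033, 0.1672]
tool_rot: [-1.57, -0.001, 0.076]
contact_force: [0.8, 0.5, 6.4]
opening: 0.0484
```

The force now follows the spring: 4.9, 5.9 and 6.4 N. I'll check the press depth in the side view.

Run:
```python
from h import *
from cell import status,read_camera
p,d=read_camera("side");P1=cloud("side",d)
q=P1[155:172,198:208].reshape(-1,3); 
for v in range(156,172):print(v,P1[v,200:207,2].round(3))
cv2.imwrite("pics/s6.png",cv2.resize(p[145:195,180:230,::-1],None,fx=8,fy=8,interpolation=cv2.INTER_CUBIC))
print(status.observe()['contact_force'],status.observe()['torque'])
```

```text
156 [0.125 0.124 0.122 0.093 0.092 0.091 0.091]
157 [0.125 0.123 0.122 0.12  0.089 0.086 0.087]
158 [0.123 0.123 0.122 0.119 0.116 0.086 0.085]
159 [0.176 0.176 0.177 0.176 0.176 0.176 0.175]
160 [0.177 0.174 0.176 0.175 0.175 0.176 0.178]
161 [0.176 0.176 0.175 0.176 0.177 0.176 0.176]
162 [0.177 0.177 0.175 0.176 0.176 0.176 0.176]
163 [0.176 0.174 0.175 0.176 0.176 0.176 0.176]
164 [0.175 0.176 0.176 0.177 0.176 0.175 0.175]
165 [0.176 0.174 0.176 0.175 0.175 0.174 0.173]
166 [0.173 0.171 0.173 0.172 0.173 0.172 0.171]
167 [0.17  0.17  0.169 0.17  0.171 0.17  0.169]
168 [0.166 0.167 0.167 0.167 0.165 0.167 0.573]
169 [0.165 0.165 0.164 0.164 0.165 0.165 0.163]
170 [0.162 0.161 0.162 0.162 0.162 0.163 0.16 ]
171 [0.159 0.159 0.158 0.16  0.158 0.158 0.156]
[ 0.88046324 -0.11529337  7.1099445 ] [0.01132863 0.05304543 0.02865437]
```

View pics/s6.png

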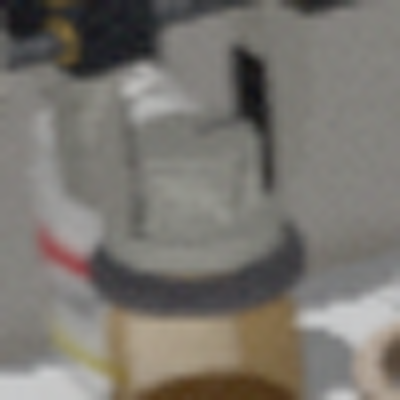

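The cap top is at about 0.176, so it is pressed 7 mm. Now I grip lightly and turn anticlockwise (negative ry) in small rows.

```bash
python3 -m creep '[{"dx":0,"dy":0,"dz":0,"rx":0,"ry":0,"rz":0,"gripper":0.3},{"dx":0,"dy":0,"dz":0,"rx":0,"ry":0,"rz":0,"gripper":0.3},{"dx":0,"dy":0,"dz":0,"rx":0,"ry":-0.1,"rz":0,"gripper":0.3},{"dx":0,"dy":0,"dz":0,"rx":0,"ry":-0.2,"rz":0,"gripper":0.3},{"dx":0,"dy":0,"dz":0,"rx":0,"ry":-0.3,"rz":0,"gripper":0.3},{"dx":0,"dy":0,"dz":0,"rx":0,"ry":-0.4,"rz":0,"gripper":0.3},{"dx":0,"dy":0,"dz":0,"rx":0,"ry":-0.4,"rz":0,"gripper":0.3}]' 12
python3 -c "
from cell import status
s=status.observe();print(s['torque'],s['contact_force'],s['tool_pos'])"
```

```text
time: 6.28
tool_pos: [0.5046, 0.3019, 0.1673]
tool_rot: [-1.574, -0.003, 0.476]
contact_force: [6.7, -4.6, 5.3]
opening: 0.0465
[-0.84517452 -0.86288991 -0.09596297] [ 6.68406781 -4.55673945  5.28974296] [0.50460256 0.30185962 0.16727954]
```

Run:
```python
from h import *
from cell import status,read_camera
p,d=read_camera("side");P1=cloud("side",d)
print(np.median(P1[159:164,200:207,2]))
t,_=read_camera("top")
cv2.imwrite("pics/s7.png",np.hstack([cv2.resize(p[145:195,180:230,::-1],(400,400),interpolation=cv2.INTER_CUBIC),cv2.resize(t[170:250,135:215,::-1],(400,400))]))
```

```text
0.17639903633513654
```

View pics/s7.png

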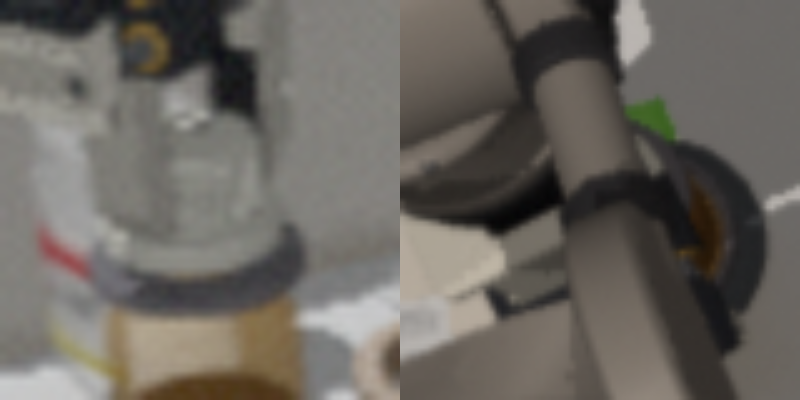

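```bash
python3 -m creep '[{"dx":0,"dy":0,"dz":0,"rx":0,"ry":0,"rz":0,"gripper":0.3},{"dx":0,"dy":0,"dz":0,"rx":0,"ry":0,"rz":0,"gripper":0.3},{"dx":0,"dy":0,"dz":0,"rx":0,"ry":0,"rz":0,"gripper":0.3}]' 25
python3 -c "
from cell import status
s=status.observe();print(s['torque'],s['contact_force'],s['tool_pos'])"
```

```text
time: 6.75
tool_pos: [0.5046, 0.3019, 0.1673]
tool_rot: [-1.574, -0.003, 0.475]
contact_force: [6.3, -4.4, 5.4]
opening: 0.0452
[-0.90286243 -0.90317492 -0.03090556] [ 6.34116093 -4.44096134  5.44115732] [0.50462874 0.30190244 0.16728168]
```

```bash
python3 -m creep '[{"dx":0,"dy":0,"dz":0,"rx":0,"ry":-0.1,"rz":0,"gripper":0.3},{"dx":0,"dy":0,"dz":0,"rx":0,"ry":-0.2,"rz":0,"gripper":0.3},{"dx":0,"dy":0,"dz":0,"rx":0,"ry":-0.3,"rz":0,"gripper":0.3},{"dx":0,"dy":0,"dz":0,"rx":0,"ry":-0.3,"rz":0,"gripper":0.3}]' 25
python3 -c "
from cell import status
s=status.observe();print(s['torque'],s['contact_force'],s['tool_pos'])"
python3 -m creep '[{"dx":0,"dy":0,"dz":0,"rx":0,"ry":-0.1,"rz":0,"gripper":0.3},{"dx":0,"dy":0,"dz":0,"rx":0,"ry":-0.2,"rz":0,"gripper":0.3},{"dx":0,"dy":0,"dz":0,"rx":0,"ry":-0.3,"rz":0,"gripper":0.3},{"dx":0,"dy":0,"dz":0,"rx":0,"ry":-0.4,"rz":0,"gripper":0.3},{"dx":0,"dy":0,"dz":0,"rx":0,"ry":-0.4,"rz":0,"gripper":0.3}]' 25
python3 -c "
from cell import status
s=status.observe();print(s['torque'],s['contact_force'],s['tool_pos'])"
```

```text
time: 7.25
tool_pos: [0.5055, 0.3004, 0.1672]
tool_rot: [-1.577, -0.001, 0.776]
contact_force: [10.5, -9.8, 4.8]
opening: 0.044
[-1.87065407 -1.44518669 -0.10731178] [10.48165674 -9.7815957   4.80585883] [0.5055331  0.30040064 0.16716809]
time: 7.88
tool_pos: [0.5054, 0.3011, 0.1677]
tool_rot: [-1.577, 0.0, 1.176]
contact_force: [7.0, -9.2, 7.2]
opening: 0.0436
[-1.34640003 -1.32589348  0.03914352] [ 7.01469764 -9.22002722  7.19489924] [0.5053527  0.30106512 0.16766568]
```

Turn done at the wrist. Now I ease the fingers, let the cap rise, open fully, lift clear and back off to look.

```bash
python3 -m creep '[{"dx":0,"dy":0,"dz":0,"rx":0,"ry":0,"rz":0,"gripper":0.55},{"dx":0,"dy":0,"dz":0,"rx":0,"ry":0,"rz":0,"gripper":0.55},{"dx":0,"dy":0,"dz":0,"rx":0,"ry":0,"rz":0,"gripper":0.55}]' 25
python3 -m creep '[{"dx":0,"dy":-0.005,"dz":0,"rx":0,"ry":0,"rz":0,"gripper":0.55},{"dx":0,"dy":-0.01,"dz":0,"rx":0,"ry":0,"rz":0,"gripper":1},{"dx":0,"dy":-0.012,"dz":0,"rx":0,"ry":0,"rz":0,"gripper":1},{"dx":0,"dy":-0.012,"dz":0,"rx":0,"ry":0,"rz":0,"gripper":1},{"dx":0,"dy":-0.012,"dz":0,"rx":0,"ry":0,"rz":0,"gripper":1}]' 25
python3 -m creep '[{"dx":0,"dy":-0.02,"dz":0,"rx":0,"ry":0,"rz":0,"gripper":1},{"dx":0,"dy":-0.045,"dz":0,"rx":0,"ry":0,"rz":0,"gripper":1},{"dx":0,"dy":-0.08,"dz":0,"rx":0,"ry":0,"rz":0,"gripper":1},{"dx":0,"dy":-0.085,"dz":0,"rx":0,"ry":0,"rz":0,"gripper":1}]' 25
```

```text
time: 8.25
tool_pos: [0.5036, 0.3029, 0.1674]
tool_rot: [-1.573, -0.001, 1.176]
contact_force: [2.9, -1.0, 7.6]
opening: 0.0508
time: 8.88
tool_pos: [0.5024, 0.3029, 0.1782]
tool_rot: [-1.57, 0.001, 1.176]
contact_force: [0.0, -0.0, -0.1]
opening: 0.0859
time: 9.38
tool_pos: [0.5035, 0.3034, 0.2659]
tool_rot: [-1.574, -0.003, 1.176]
contact_force: [0.4, 0.3, -1.2]
opening: 0.0914
```

```bash
python3 -m creep '[{"dx":0,"dy":0,"dz":0.05,"rx":0,"ry":0,"rz":0,"gripper":1},{"dx":0,"dy":0,"dz":0.1,"rx":0,"ry":0,"rz":0,"gripper":1},{"dx":0,"dy":0,"dz":0.15,"rx":0,"ry":0,"rz":0,"gripper":1},{"dx":0,"dy":0,"dz":0.2,"rx":0,"ry":0,"rz":0,"gripper":1},{"dx":0,"dy":0,"dz":0.2,"rx":0,"ry":0,"rz":0,"gripper":1}]' 25
python3 - <<'E'
from h import *
from cell import read_camera
p,d=read_camera("side");P1=cloud("side",d)
print(np.median(P1[157:162,200:207,2]))
t,td=read_camera("top")
cv2.imwrite("pics/s8.png",np.hstack([cv2.resize(p[145:195,180:230,::-1],(400,400),interpolation=cv2.INTER_CUBIC),cv2.resize(t[185:235,145:195,::-1],(400,400),interpolation=cv2.INTER_CUBIC)]))
E
```

```text
time: 10.0
tool_pos: [0.3151, 0.3805, 0.2629]
tool_rot: [-1.569, 0.002, 1.18]
contact_force: [1.3, -1.0, -0.4]
opening: 0.0916
0.1830561173508215
```

View pics/s8.png

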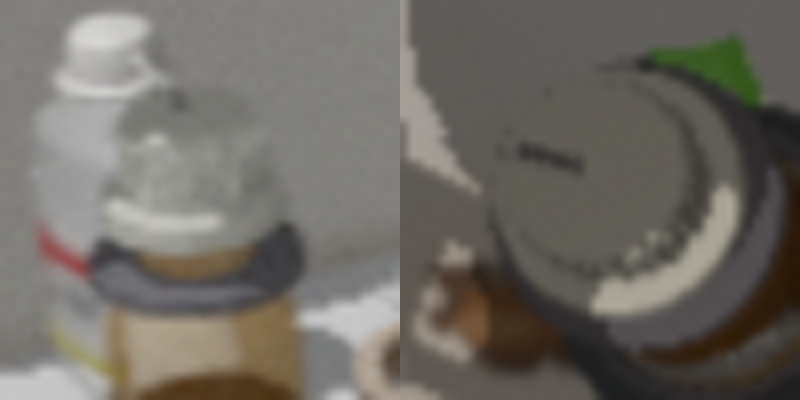

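The cap top is back at 0.183, so it has sprung up. The grey line has turned from pointing along +x (vertical in the picture) to nearly +y, running from (582,163) to (518,150), about 1.3 rad. The robot is clear, so I'm handing in.

```bash
python3 -c "
from h import *
from cell import robot,status,read_camera
t,d=read_camera('top');P=cloud('top',d);f=np.load('pics/top0.npz')
print('small cap change',np.abs(t[190:225,345:385].astype(int)-f['p'][190:225,345:385]).mean())
print(status.observe()['contact_force'].round(1));print(robot.hand_in())"
```

```text
small cap change 6.08952380952381
[ 1.  -0.   0.3]
the job is handed in; nothing more can be done
None
```

The big cap is unlocked and sprung back up, and I handed the job in with the robot clear, at about 10 s of the 38 s allowed. I found the cap at about (0.5025, 0.3025), pressed it about 7 mm down with the fingertips on the shoulder, turned it anticlockwise with the wrist and let it rise.

**Last checks:**
- **Big cap height:** its top is back at 0.183 m, its starting height.
- **Big cap turn:** the grey line moved about 1.3 rad, well past the tooth at 0.7. That disagrees with the roughly 1.1 rad I turned the wrist. I read the line by eye from a small crop, and the grip also shifted on the cap by 2–3 mm during the turn.
- **Robot contact:** the force reading was about 1 N, which is sensor noise, and the gripper was about 0.2 m from the cap.
- **Small bottle:** I never went near it. I checked it only by comparing pictures: the mean difference was about 6 grey levels, which I put down to noise and shadow. I did not measure its mark.

**What went wrong on the way:**
- The first move was refused because its rows lacked some keys; the arm did not move.
- The first press, with a firm 20 N grip on the cap, jammed at 3.5 mm with 28 N on the wrist, under both force limits. I eased the fingers to 48 mm and pushed on the shoulder instead, and the force then followed the spring.

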